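Reset the depth stop of a hand press

TASK

The depth stop of the little hand press on the jeweller's bench has to be reset. Loosen the hexagon lock nut at least a tenth of a turn (anticlockwise from above), turn the brass adjuster above it until its pointed end points straight at the set mark clipped to the rim of the scale, then retighten the lock nut fully without losing the setting, and let go.

Things in the scene. Friction and masses are not known exactly. Their poses are not given: they have to be found in the camera images.
- press: Grey C-shaped hand press fixed to the bench, base 165 x 120 mm. Origin on the bench under its vertical spindle axis; x from the axis towards the column. On that axis, heights over the bench: a round aluminium scale, diameter 128 mm, top at 100 mm; a steel boss, diameter 30 mm, to 116 mm; lock nut; adjuster. Nothing of it stands higher.
- nut (a point): Centre of the lock nut, a plain steel hexagon 54 mm across flats (62 across corners), 18 mm high, from 116 to 134 mm above the bench. The point turns with the nut: z up, x normal to one pair of flats; the other pairs lie 60 and 120 degrees from it.
- lock_nut (a joint): Turn of the lock nut, rad: 0 = fully tight (end stop; so at the start), grows anticlockwise seen from above as it loosens, end stop at 2.1. Turns with about 0.25 N m either way and stays where left; turning it does not drag the adjuster. From 0.55 on it counts as loosened; set the adjuster only then.
- pointer (a point): Tip of the adjuster's pointed end, 25 mm from the axis, 160 mm above the bench. The adjuster is a brass bar, 16 mm thick, sides parallel and vertical from the blunt end, 20 mm behind the axis, to 11 mm ahead of it; from 142 to 166 mm above the bench, on a neck of diameter 16 mm over the nut. The point turns with it: x from the axis to the point, z up.
- adjuster (a joint): Turn of the adjuster, rad, anticlockwise seen from above; 0 = pointed end along the press's x axis, end stops only at -4 and 4. It turns with about 0.1 N m and stays where left. Turn it to the mark only while the nut is loosened.
- mark (a point): Inner point of the set mark, a fixed steel wedge 10 mm wide, 4 mm high, clipped over the scale's rim and pointing at the spindle axis. This point is 47 mm from the axis, 102 mm above the bench; the wedge ends 68 mm from the axis. x axis radially outwards: the adjuster is set when its x axis points the same way.
Things that resemble listed ones, but are neither listed nor needed, are in the scene too. What is shaped like the press but blue is not meant.

How it is judged:
By the outcome, as a careful person would: the job done as asked, in the order asked, and still so for the second after the job is handed in, with the robot touching nothing.
It also fails if it takes over 69 s, if anything falls off the work surface, if the arm or the gripper's body presses on something with over 40 N, if the wrist force passes 120 N, or if a joint passes its speed limit or range.

ROBOT

A 7-joint arm with a two-finger parallel gripper is mounted at the origin on the work surface. World frame = base frame: x ahead of the robot, y to its left, z up, the work surface at z = 0. Lengths are in m, angles in rad, forces in N, time in s.
With the tool pointing down it reaches from about 0.425 to 0.875 m from the base axis. Payload 4.7 kg.
Tool frame: the origin (TCP) lies midway between the tips of the shut fingers; the grasp point (between the pads) lies 19 mm behind it (robot.grip_depth is the distance from the TCP to the grasp point, in m); z points along the fingers, y is the line along which they close (so a half turn about z gives the same grasp; the last joint's range is limited). The gripper opens to 85 mm and grips with 20 to 120 N. Pads are 22 mm wide; open, the fingers measure 114 mm over their backs; the gripper's body (76 mm by 85 mm) begins 54 mm behind the grasp point. The pads swing forward as they close: fully open they stand 13 mm farther back than shut.
Start: joints at [-1.246, 0.321, -0.07, 1.45, 0.023, 1.371, -0.057], TCP at [0.199, 0.619, 0.231] pointing down, gripper open.
Joint ranges: [-2.86, 2.86], [-0.3, 2.09], [-1.38, 1.24], [0.06, 2.45], [-1.56, 4.7], [0.09, 2.05], [-2.69, 2.69]. Speed limits (rad/s): [2.57, 2.57, 3.14, 3.14, 3.14, 3.14, 3.14].

INTERFACE

Orientations are given as a unit quaternion [w, x, y, z].
In Python, from cell import read_state, cams, robot gives the robot as it stands.
- The arm moves only by the shell command python3 -m jog 'ROWS' [FORCE]. ROWS is JSON, a list of rows, each a list of 7 numbers: the finger opening in mm, from 0 to 85.4, then the shift along the tool's x, y, z in mm, then the turn, a rotation vector about the tool's x, y, z in degrees. In form: [[gripper, tx, ty, tz, rx, ry, rz], ...]. A call has 1 to 12 rows; each row is the pose to reach, as a shift and turn from the pose commanded when the call began, along the tool's axes at that moment; what a row does not reach only later rows make up. A row lasts 1/10 s, in which the tool goes at most 50 mm and 8.59 degrees, less where a joint would pass 70% of its speed; a pose out of reach is approached as far as the arm can. A call with a gripper value outside its range is refused whole. The fingers move at their own pace and stop on an object; FORCE is the grip in N (left out, the last holds). Time passes only in rows, so rows that repeat a pose let the fingers close. It gives the time, the measured TCP pose, the force, the opening and the grip force at its end, in the units of the state.
- read_state(): the state, without advancing time (a new reading comes with each control period).
- cams.get_image(name): name is "scene" or "top" or "wrist"; returns a dict with "frame" (480x640x3 uint8, red, green, blue), "fovy" (degrees; the focal length in pixels is half the picture's height over the tangent of half this angle, whatever the lens; pixels are square), "cx", "cy" (the principal point, pixels), "k1" (the pictures are not rectified: a ray, as slopes to the right and down, at radius r is drawn at 1 + k1 r^2 times it, then the intrinsics apply), "extrinsics" (4x4, takes a point from world to camera coordinates); the wrist camera has in their place "tool_from_camera" (4x4, takes a point from camera to tool coordinates, whose origin is the TCP and whose axes are the flange's). Camera axes: x right, y up, looking along -z (the intrinsics and any distortion apply to the point x, -y, -z); pixel columns grow to the right and rows downward; lengths in m; the calibration is good to about 2 mm. A picture is of the moment at which its call begins: read the wrist's pose just before it. There is no depth.
- robot.sign_off(): hands the job in; it is judged then, once.
The state is a dict: "clock": time; "joint_pos": joint angles; "qvel": joint speeds; "tau": joint torques, N m; "eef_pos": TCP position; "ee_rot": TCP orientation; "ft_force": force on the tool from outside, world axes, zero at the start; "torque": the same for the moment, N m; "width": finger opening in m; "grip_force": force on a finger pad.
Only numpy, scipy, OpenCV 4.12 (cv2) and the standard library are available. Lean on these libraries where they do the work, as an engineer would, in place of code of your own. Each camera call takes 0.05 s, during which the arm holds its last target. There are 200 camera calls.

## Working session

There is one attempt and no reset: what is moved stays moved. The work goes in short steps, Python scripts to look and compute and a shell command to move; the robot and the scene stay as the last step left them, time stands still between calls to the robot, and variables do not carry over. Pictures are saved under pics/ and viewed, at most 10 in all, crops included, and the job is handed in when it is done.

```bash
ls; mkdir -p pics; python3 - <<'E'
from cell import read_state, cams, robot
import cv2,numpy as np
s=read_state();print(s)
ims=[]
for n in("scene","top"):
    d=cams.get_image(n);cv2.imwrite(f"pics/{n}0.png",d["frame"][:,:,::-1])
    print(n,{k:v for k,v in d.items() if k!="frame"})
    np.save(f"pics/{n}0.npy",d,allow_pickle=True)
E
```

```text
pics
{'clock': 0.0, 'joint_pos': array([-1.2459213 ,  0.3218554 , -0.07010603,  1.45169109,  0.02258527,
        1.37078167, -0.0568792 ]), 'qvel': array([-8.62789470e-04,  9.45114546e-06,  4.81440231e-04,  2.03671916e-03,
       -2.34728975e-03, -9.06891635e-05, -3.54223959e-04]), 'tau': array([ 6.48922264e-05, -4.93578637e+01, -3.82027281e-01, -3.14331865e+01,
        1.30755577e-02,  1.13902974e-02,  3.44396358e-05]), 'eef_pos': array([0.19863156, 0.61833822, 0.23019453]), 'ee_rot': array([-1.12649101e-04,  1.54728805e-01,  9.87956501e-01, -9.67565461e-04]), 'ft_force': array([0.0946335 , 0.06310385, 0.72457364]), 'torque': array([0.07886065, 0.02242138, 0.03003522]), 'grip_force': 0.0, 'width': 0.08581166956407318}
scene {'fovy': 53.45492068577697, 'cx': 315.7314510327092, 'cy': 237.87185782328345, 'k1': -0.012841588120477258, 'extrinsics': array([[-0.15441209,  0.98783904, -0.01819181,  0.05668734],
       [-0.80938845, -0.11591561,  0.57572034,  0.32535398],
       [ 0.56661031,  0.10362243,  0.81744428, -1.01760228],
       [ 0.        ,  0.        ,  0.        ,  1.        ]])}
top {'fovy': 56.4691847708033, 'cx': 323.35751222343123, 'cy': 249.58470662693102, 'k1': 0.007202587715598816, 'extrinsics': array([[-0.02206499, -0.99969216,  0.01134528,  0.02878425],
       [ 0.99603539, -0.02100326,  0.08644281, -0.49433919],
       [-0.08617791,  0.01320766,  0.99619221, -0.80088826],
       [ 0.        ,  0.        ,  0.        ,  1.        ]])}
```

View pics/scene0.png

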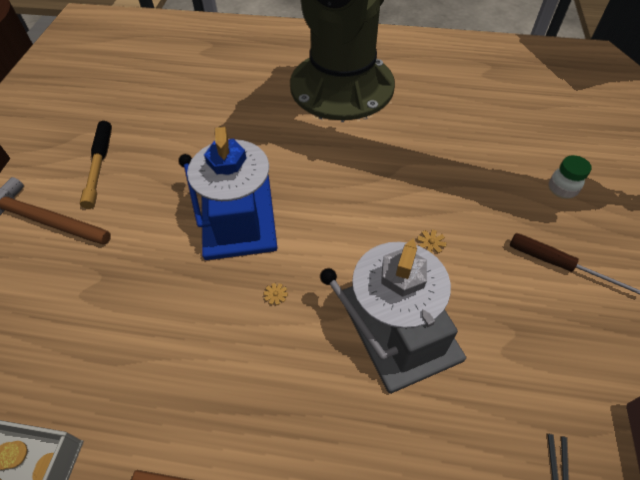

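View pics/top0.png

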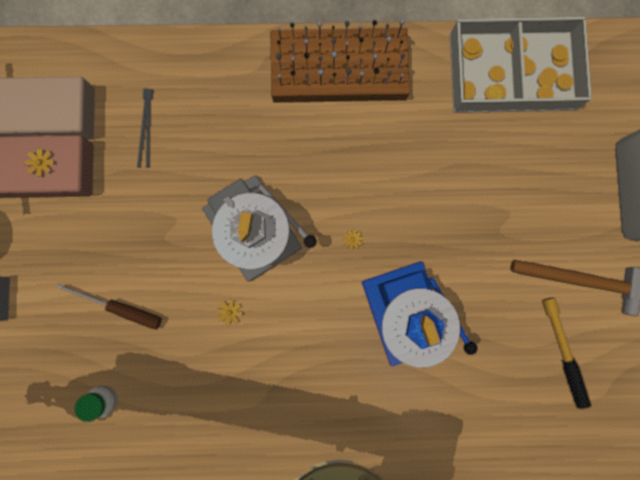

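Two presses are visible. The grey one is at top (250,230) and scene (402,283); the blue one is at top (421,328) and scene (229,168). The grey one is meant, because blue is excluded. I'll enlarge it to confirm and measure the axis.

```bash
cat > h.py <<'E'
import numpy as np,cv2
from cell import read_state,cams,robot
from scipy.spatial.transform import Rotation as R
def f(d): return 240/np.tan(np.radians(d["fovy"]/2))
def ext(d,s=None):
    if "extrinsics" in d: return np.array(d["extrinsics"])
    T=np.eye(4);q=s["ee_rot"];T[:3,:3]=R.from_quat([q[1],q[2],q[3],q[0]]).as_matrix();T[:3,3]=s["eef_pos"]
    return np.linalg.inv(T@np.array(d["tool_from_camera"]))
def ray(d,E,uv):
    F=f(d);K=np.array([[F,0,d["cx"]],[0,F,d["cy"]],[0,0,1]])
    p=cv2.undistortPoints(np.array(uv,float).reshape(-1,1,2),K,np.array([d["k1"],0,0,0,0.]))[:,0]
    v=np.c_[p[:,0],-p[:,1],-np.ones(len(p))]@E[:3,:3]
    return -E[:3,:3].T@E[:3,3],v
def onz(d,E,uv,z):
    o,v=ray(d,E,uv);return o+v*((z-o[2])/v[:,2])[:,None]
def proj(d,E,P):
    F=f(d);c=np.atleast_2d(P)@E[:3,:3].T+E[:3,3];x=c[:,0]/-c[:,2];y=c[:,1]/c[:,2]
    k=1+d["k1"]*(x*x+y*y);return np.c_[F*k*x+d["cx"],F*k*y+d["cy"]]
E
python3 - <<'E'
from h import *
out=[]
for n,(u,v) in(("top",(250,230)),("scene",(402,283))):
    d=np.load(f"pics/{n}0.npy",allow_pickle=True).item();im=d["frame"];E=ext(d)
    hsv=cv2.cvtColor(im,cv2.COLOR_RGB2HSV)
    m=((hsv[...,1]<40)&(hsv[...,2]>130)).astype(np.uint8)
    mm=np.zeros_like(m);mm[v-60:v+60,u-60:u+60]=m[v-60:v+60,u-60:u+60]
    c=max(cv2.findContours(mm,0,2)[0],key=cv2.contourArea)
    P=onz(d,E,cv2.convexHull(c)[:,0],.1)
    (cx,cy),r=cv2.minEnclosingCircle(P[:,:2].astype(np.float32))
    A=np.c_[2*P[:,:2],np.ones(len(P))];s=np.linalg.lstsq(A,(P[:,:2]**2).sum(1),rcond=None)[0]
    print(n,"rim",cx,cy,r,"fit",s[:2],np.sqrt(s[2]+s[:2]@s[:2]))
    b=cv2.inRange(hsv,(10,120,100),(30,255,255));bb=np.zeros_like(b);bb[v-45:v+30,u-35:u+35]=b[v-45:v+30,u-35:u+35]
    out.append(cv2.resize(im[v-60:v+60,u-50:u+50],(400,480),interpolation=cv2.INTER_CUBIC))
cv2.imwrite("pics/crop.png",np.hstack(out)[:,:,::-1])
E
```

```text
top rim 0.522931694984436 0.14076487720012665 0.06376826763153076 fit [0.52291975 0.14081368] 0.06333222452209504
scene rim 0.5236320495605469 0.1396407186985016 0.06380559504032135 fit [0.52365768 0.13952869] 0.06339470296290642
```

View pics/crop.png

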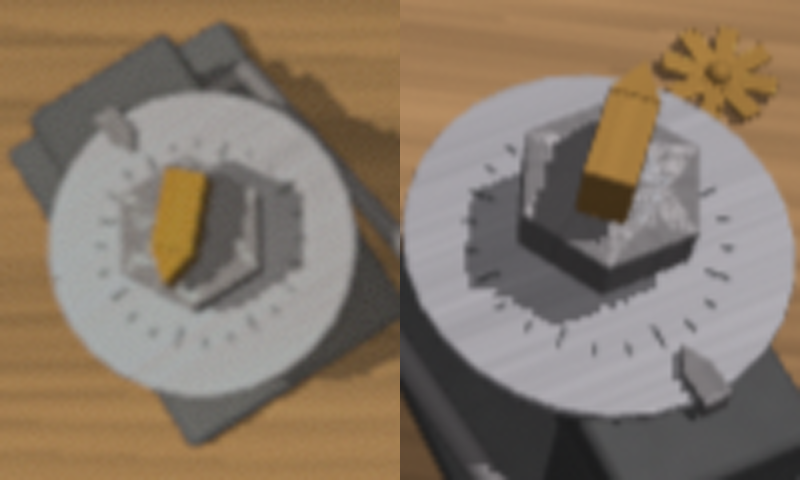

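The crop shows the grey press with a steel nut. The mark clip's inner point is at top ≈(234,207), and the brass point faces top ≈(242,241). The axis is at (0.523,0.140), and the rim fit of 63.8 mm matches the 64 mm given. Next I'll move above the axis for a close look.

```bash
python3 -m jog '[[85,-455,-356,-80,0,0,42],[85,-455,-356,-80,0,0,42],[85,-455,-356,-80,0,0,42],[85,-455,-356,-80,0,0,42],[85,-455,-356,-80,0,0,42],[85,-455,-356,-80,0,0,42],[85,-455,-356,-80,0,0,42],[85,-455,-356,-80,0,0,42],[85,-455,-356,-80,0,0,42],[85,-455,-356,-80,0,0,42],[85,-455,-356,-80,0,0,42],[85,-455,-356,-80,0,0,42]]'; python3 -m jog '[[85,0,0,0,0,0,0],[85,0,0,0,0,0,0],[85,0,0,0,0,0,0]]'
python3 - <<'E'
from h import *
s=read_state();d=cams.get_image("wrist");d["s"]=s
np.save("pics/w1.npy",d,allow_pickle=True);cv2.imwrite("pics/w1.png",d["frame"][:,:,::-1])
print(s["eef_pos"],s["ee_rot"],s["joint_pos"],d["tool_from_camera"],d["fovy"])
print(proj(d,ext(d,s),[[.523,.140,.1],[.523,.14,.134],[.523,.14,.166]]))
E
```

```text
clock: 1.3
eef_pos: [0.5247, 0.1365, 0.3118]
ee_rot: [0.001, 0.5, 0.866, -0.0]
ft_force: [0.5, 0.6, 0.6]
width: 0.0851
grip_force: 0.0
clock: 1.6
eef_pos: [0.5223, 0.1424, 0.3108]
ee_rot: [-0.001, 0.498, 0.867, -0.0]
ft_force: [-0.2, -0.5, -0.1]
width: 0.0851
grip_force: 0.0
[0.52227239 0.14236522 0.31076046] [-6.36411353e-04  4.97519469e-01  8.67452568e-01 -1.24885856e-04] [-0.73071467  0.05639111  0.43796281  1.60975259 -0.0247567   1.48184443
  0.23818516] [[ 2.88072141e-04  9.62024978e-01  2.72961279e-01  6.96355506e-02]
 [ 9.99999578e-01 -3.90786474e-05 -9.17629729e-04 -1.10768775e-03]
 [-8.72115762e-04  2.72961428e-01 -9.62024583e-01 -1.42835320e-01]
 [ 0.00000000e+00  0.00000000e+00  0.00000000e+00  1.00000000e+00]] 68.59936283233398
[[316.74421701 212.35968567]
 [316.78331702 219.66299594]
 [316.82799834 228.01085395]]
```

View pics/w1.png

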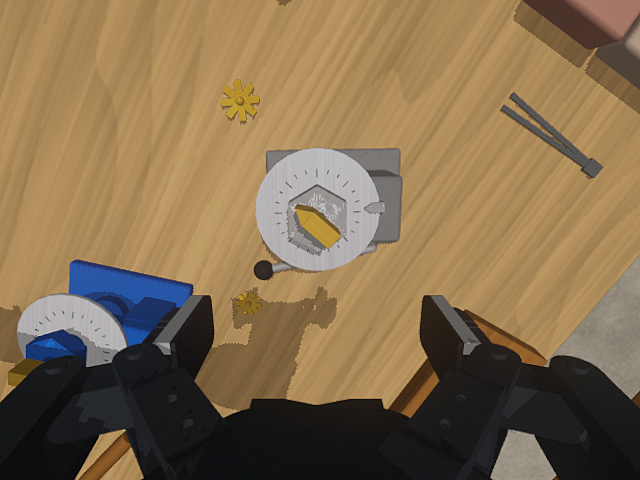

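The wrist view shows the grey scale centred at (318,210), the nut's flats vertical at x≈288/347, the brass point at (295,207) and the mark at (372,208). I'll go closer for a sharper measurement.

```bash
python3 -m jog '[[85,-35,0,105,0,0,0],[85,-35,0,105,0,0,0],[85,-35,0,105,0,0,0],[85,-35,0,105,0,0,0],[85,-35,0,105,0,0,0],[85,-35,0,105,0,0,0],[85,-35,0,105,0,0,0]]'
cat > look.py <<'E'
import sys
from h import *
n=sys.argv[1]
s=read_state();d=cams.get_image("wrist");d["s"]=s
np.save(f"pics/{n}.npy",d,allow_pickle=True);cv2.imwrite(f"pics/{n}.png",d["frame"][:,:,::-1])
E_=ext(d,s);print(s["clock"],s["eef_pos"],s["ee_rot"])
im=d["frame"];hsv=cv2.cvtColor(im,cv2.COLOR_RGB2HSV)
a=[.523,.140]
th=np.linspace(0,2*np.pi,200);
roi=np.zeros((480,640),np.uint8);cv2.fillPoly(roi,[proj(d,E_,np.c_[a[0]+.075*np.cos(th),a[1]+.075*np.sin(th),0*th+.1]).astype(np.int32)],255)
m=((hsv[...,1]<40)&(hsv[...,2]>150)&(roi>0)).astype(np.uint8)
c=max(cv2.findContours(m,0,1)[0],key=cv2.contourArea)
P=onz(d,E_,cv2.convexHull(c)[:,0],.1);(cx,cy),r=cv2.minEnclosingCircle(P[:,:2].astype(np.float32))
A=np.c_[2*P[:,:2],np.ones(len(P))];q=np.linalg.lstsq(A,(P[:,:2]**2).sum(1),rcond=None)[0]
print("rim",cx,cy,r,q[:2])
b=cv2.inRange(hsv,(10,110,60),(32,255,255))
roi2=roi*0;cv2.fillPoly(roi2,[proj(d,E_,np.c_[a[0]+.04*np.cos(th),a[1]+.04*np.sin(th),0*th+.16]).astype(np.int32)],255)
c=max(cv2.findContours(b&roi2,0,1)[0],key=cv2.contourArea);
P=onz(d,E_,c[:,0],.166)[:,:2]-a;k=np.argmax(np.hypot(*P.T));print("brass rect",cv2.minAreaRect(c),"bbox",cv2.boundingRect(c))
pv=cv2.approxPolyDP(c,3,True)[:,0];print("brass poly px",pv.tolist(),"mm@166",(1000*(onz(d,E_,pv,.166)[:,:2]-a)).round(1).tolist())
u,v=proj(d,E_,[[*a,.12]])[0].astype(int);x0=max(u-130,0);y0=max(v-100,0)
print("crop",x0,y0)
cv2.imwrite(f"pics/{n}c.png",cv2.resize(im[y0:y0+200,x0:x0+260],None,fx=3,fy=3,interpolation=cv2.INTER_CUBIC)[:,:,::-1])
E
python3 look.py w2
```

```text
clock: 2.35
eef_pos: [0.5416, 0.1117, 0.2084]
ee_rot: [0.001, 0.498, 0.867, 0.001]
ft_force: [-0.0, 0.4, 0.3]
width: 0.0849
grip_force: 0.0
2.35 [0.54163045 0.11166633 0.20838459] [0.00094174 0.49796645 0.86719453 0.00147298]
rim 0.5253701210021973 0.1403457522392273 0.0660286471247673 [0.52333849 0.14049228]
brass rect ((312.36834716796875, 202.97271728515625), (82.94944763183594, 33.11709976196289), 40.76360321044922) bbox (280, 174, 71, 68)
brass poly px [[283, 174], [280, 179], [289, 204], [332, 241], [349, 224], [347, 213], [309, 179]] mm@166 [[-23.3, 7.5], [-23.4, 4.5], [-12.9, -4.7], [17.4, -10.8], [20.4, 2.1], [16.3, 6.7], [-10.3, 12.1]]
crop 184 95
```

View pics/w2c.png

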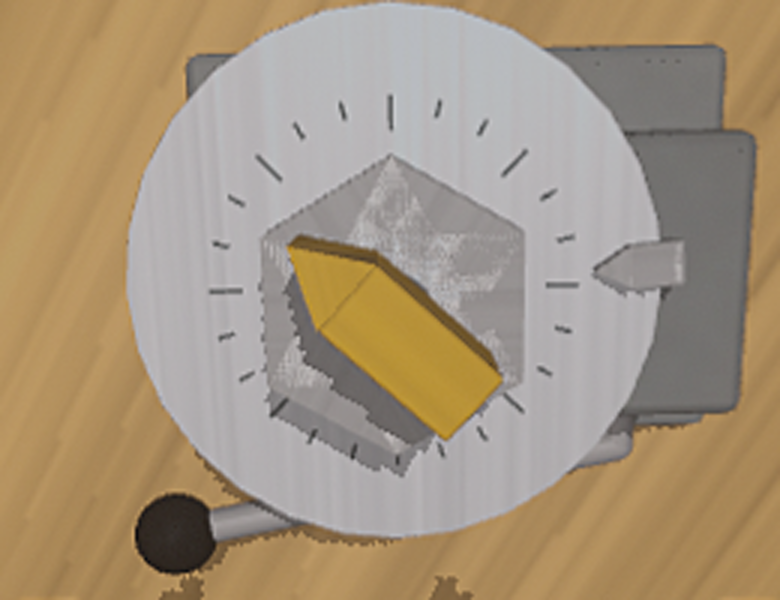

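The enlarged crop clearly shows the grey press. The brass top face tip is at crop (288,243), with its blunt end at (446,440)-(502,380). The mark tip is at crop (594,271), and the hexagon corners are at (391,155), (524,233) and (262,238). Next I'll convert these to world coordinates.

```bash
cat > pts.py <<'E'
from h import *
d=np.load("pics/w2.npy",allow_pickle=True).item();E=ext(d,d["s"])
def w(p,z): return onz(d,E,np.array(p,float)/3+[184,95]-[1/3,1/3],z)[:,:2]
deg=lambda v:np.degrees(np.arctan2(v[1],v[0]))
# rim circle from crop points
rp=w([(391,2),(127,270),(655,240),(391,537),(205,85),(205,455),(575,75)],.1)
A=np.c_[2*rp,np.ones(7)];q=np.linalg.lstsq(A,(rp**2).sum(1),rcond=None)[0];a=q[:2];print("axis",a,np.sqrt(q[2]+a@a))
h=w([(391,155),(524,233),(262,238)],.134);print("hex",[(np.hypot(*(p-a))*1000,deg(p-a)) for p in h])
b=w([(288,243),(376,265),(318,330),(502,380),(446,440)],.166)
print("brass",[(np.hypot(*(p-a))*1000) for p in b],"tipdir",deg(b[0]-a),"sides",deg(b[1]-b[3]),deg(b[2]-b[4]),"axis mid",deg(b[0]-(b[3]+b[4])/2), "blunt mid",(b[3]+b[4])/2-a)
for z in(.102,.104):
  m=w([(594,271),(632,243),(685,240),(640,290),(685,283)],z);print("mark",[(np.hypot(*(p-a))*1000,deg(p-a)) for p in m],"enddir",deg((m[2]+m[4])/2-m[0]))
y=R.from_quat(np.roll(d["s"]["ee_rot"],-1)).as_matrix()[:,1];print("tool y",deg(y),d["s"]["eef_pos"])
E
python3 pts.py
```

```text
axis [0.52301652 0.14042378] 0.06317055509093411
hex [(np.float64(31.228762930814906), np.float64(121.16392147337562)), (np.float64(30.915153951575995), np.float64(61.151818363962974)), (np.float64(30.604391403356995), np.float64(-178.80433804827615))]
brass [np.float64(25.022836254553496), np.float64(13.575734137316351), np.float64(13.536201545355981), np.float64(20.85021017247615), np.float64(20.930282842547182)] tipdir 167.3539293884427 sides 167.87195404613914 168.72733989327796 axis mid 167.83404371266136 blunt mid [ 0.01910169 -0.00390356]
mark [(np.float64(47.428428074841506), np.float64(35.29445292274286)), (np.float64(56.853522066767354), np.float64(41.1179814491239)), (np.float64(69.19041454700516), np.float64(39.766176506441056)), (np.float64(58.39610890848165), np.float64(29.95134685882013)), (np.float64(68.99021054046156), np.float64(31.387528255174416))] enddir 36.219938573019554
mark [(np.float64(47.07336590972323), np.float64(35.63931452939185)), (np.float64(56.451278979444304), np.float64(41.401523142377826)), (np.float64(68.68243940445643), np.float64(40.000208835656586)), (np.float64(57.92638111958226), np.float64(30.232653949162803)), (np.float64(68.44248209795785), np.float64(31.625575026965805))] enddir 36.21993857301939
tool y 30.268811567500247 [0.54163045 0.11166633 0.20838459]
```

Everything fits the given sizes: tip radius 25.0 mm, hexagon corners 31 mm, mark at 47 mm. The nut flats are normal to 31.1°, the adjuster is at 167.9° and the mark at 35.7°. I'll settle the arm and compute the shift to the nut.

```bash
python3 -m jog '[[85,0,0,0,0,0,0],[85,0,0,0,0,0,0]]' >/dev/null
cat > go.py <<'E'
import sys
from h import *
# usage: x y z yaw(of tool y, deg) -> row shift/turn
t=np.array(list(map(float,sys.argv[1:4])));s=read_state();M=R.from_quat(np.roll(s["ee_rot"],-1)).as_matrix()
y=M[:,1];a=np.degrees(np.arctan2(y[1],y[0]));c=np.radians(float(sys.argv[4]))
T=np.c_[[np.sin(c),-np.cos(c),0],[np.cos(c),np.sin(c),0],[0,0,-1]]
T[:,0]=np.cross(T[:,1],T[:,2])
print("t",s["clock"],"pos",s["eef_pos"].round(4),"yaw",a.round(2),"shift mm",(1000*M.T@(t-s["eef_pos"])).round(1),"turn",np.degrees(R.from_matrix(M.T@T).as_rotvec()).round(2),"F",s["ft_force"].round(1),"Tq",s["torque"].round(2),"w",round(s["width"]*1000,1),"g",round(s["grip_force"],1),"j7",s["joint_pos"][6].round(2))
E
python3 go.py .523 .1404 .104 31.1
```

```text
t 2.6 pos [0.5409 0.1107 0.2068] yaw 30.2 shift mm [ 34.6  -0.6 102.8] turn [ 0.05 -0.   -0.9 ] F [ 0.1  0.  -0.1] Tq [0.03 0.03 0.03] w 85.3 g 0.0 j7 0.33
```

```bash
python3 -m jog '[[85,34.6,-0.6,0,0,0,-0.9],[85,34.6,-0.6,30,0,0,-0.9],[85,34.6,-0.6,60,0,0,-0.9],[85,34.6,-0.6,80,0,0,-0.9],[85,34.6,-0.6,95,0,0,-0.9],[85,34.6,-0.6,103,0,0,-0.9],[85,34.6,-0.6,103,0,0,-0.9],[85,34.6,-0.6,103,0,0,-0.9]]'; python3 go.py .523 .1404 .104 31.1
```

```text
clock: 3.4
eef_pos: [0.5235, 0.1403, 0.1042]
ee_rot: [0.0, 0.492, 0.871, 0.001]
ft_force: [1.0, -0.3, 0.3]
width: 0.0853
grip_force: 0.0
t 3.4 pos [0.5235 0.1403 0.1042] yaw 31.09 shift mm [ 0.4 -0.4  0.2] turn [ 0.08  0.02 -0.01] F [ 1.  -0.3  0.3] Tq [ 0.   -0.03 -0.04] w 85.3 g 0.0 j7 0.31
```

```bash
python3 -m jog '[[50,0,0,0,0,0,0],[50,0,0,0,0,0,0],[50,0,0,0,0,0,0],[50,0,0,0,0,0,0],[50,0,0,0,0,0,0],[50,0,0,0,0,0,0],[50,0,0,0,0,0,0],[50,0,0,0,0,0,0]]' 60; python3 go.py .523 .1404 .104 31.1
```

```text
clock: 4.2
eef_pos: [0.524, 0.1407, 0.1047]
ee_rot: [0.001, 0.492, 0.871, 0.001]
ft_force: [1.5, 1.1, 6.3]
width: 0.0532
grip_force: 65.3
t 4.2 pos [0.524  0.1407 0.1047] yaw 31.11 shift mm [ 0.3 -1.1  0.7] turn [0.18 0.02 0.01] F [1.5 1.1 6.3] Tq [ 0.1  -0.13  0.01] w 53.2 g 65.3 j7 0.31
```

Gripped at 53 mm. Now I'll loosen anticlockwise, which is negative rz.

```bash
python3 -m jog '[[50,0,0,0,0,0,-4],[50,0,0,0,0,0,-9],[50,0,0,0,0,0,-14],[50,0,0,0,0,0,-19],[50,0,0,0,0,0,-24],[50,0,0,0,0,0,-29],[50,0,0,0,0,0,-34],[50,0,0,0,0,0,-39],[50,0,0,0,0,0,-43],[50,0,0,0,0,0,-45],[50,0,0,0,0,0,-45],[50,0,0,0,0,0,-45]]' 60; python3 go.py .523 .1404 .104 76
```

```text
clock: 5.4
eef_pos: [0.5239, 0.1406, 0.1046]
ee_rot: [0.001, 0.121, 0.993, 0.001]
ft_force: [0.7, -0.6, 5.5]
width: 0.0527
grip_force: 65.4
t 5.4 pos [0.5239 0.1406 0.1046] yaw 76.12 shift mm [ 0.9 -0.4  0.6] turn [0.11 0.12 0.12] F [ 0.7 -0.6  5.5] Tq [ 0.34 -0.06  0.28] w 52.7 g 65.4 j7 1.08
```

```bash
python3 -m jog '[[85,0,0,0,0,0,0],[85,0,0,0,0,0,0],[85,0,0,0,0,0,0],[85,0,0,0,0,0,0],[85,0,0,-20,0,0,-1.8],[85,1,0,-37,0,0,-1.8],[85,1,0,-37,0,0,-1.8],[85,1,0,-37,0,0,-1.8],[85,1,0,-37,0,0,-1.8]]'; python3 go.py .523 .1404 .141 77.9; python3 - <<'E'
from h import *
d=cams.get_image("top");im=d["frame"][160:290,185:325];d2=cams.get_image("wrist")["frame"]
cv2.imwrite("pics/c3.png",np.hstack([cv2.resize(d2,(427,320)),cv2.resize(im,(345,320),interpolation=2)])[:,:,::-1])
E
```

```text
clock: 6.3
eef_pos: [0.5212, 0.1402, 0.1393]
ee_rot: [-0.001, 0.105, 0.994, -0.0]
ft_force: [-1.3, 0.1, -0.0]
width: 0.0853
grip_force: 0.0
t 6.3 pos [0.5212 0.1402 0.1393] yaw 77.89 shift mm [-1.7  0.6 -1.7] turn [-0.05 -0.08 -0.01] F [-1.3  0.1 -0. ] Tq [0.01 0.04 0.02] w 85.3 g 0.0 j7 1.1
```

View pics/c3.png

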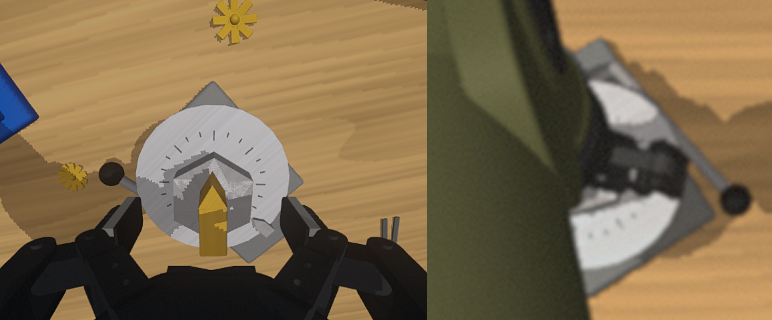

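The left picture (wrist) shows the nut turned with the tool, its flats vertical at x≈173/252, and the bar upright between the pads at x≈213. The right picture (top) is mostly hidden by the arm. Next I'll grip the bar.

```bash
python3 -m jog '[[85,-1.5,0.6,-1.7,0,0,0],[12,-1.5,0.6,-1.7,0,0,0],[12,-1.5,0.6,-1.7,0,0,0],[12,-1.5,0.6,-1.7,0,0,0],[12,-1.5,0.6,-1.7,0,0,0],[12,-1.5,0.6,-1.7,0,0,0],[12,-1.5,0.6,-1.7,0,0,0],[12,-1.5,0.6,-1.7,0,0,0],[12,-1.5,0.6,-1.7,0,0,0],[12,-1.5,0.6,-1.7,0,0,0],[12,-1.5,0.6,-1.7,0,0,0],[12,-1.5,0.6,-1.7,0,0,0]]' 40; python3 go.py .523 .1404 .141 77.9
```

```text
clock: 7.6
eef_pos: [0.5235, 0.1406, 0.1421]
ee_rot: [0.0, 0.105, 0.994, 0.0]
ft_force: [-1.3, -0.3, 2.2]
width: 0.0152
grip_force: 42.4
t 7.6 pos [0.5235 0.1406 0.1421] yaw 77.89 shift mm [ 0.4 -0.3  1.1] turn [ 0.01  0.   -0.01] F [-1.3 -0.3  2.2] Tq [-0.09  0.25 -0.03] w 15.2 g 42.4 j7 1.1
```

```bash
python3 -m jog '[[12,0,0,0,0,0,4],[12,0,0,0,0,0,10],[12,0,0,0,0,0,16],[12,0,0,0,0,0,22],[12,0,0,0,0,0,28],[12,0,0,0,0,0,34],[12,0,0,0,0,0,40],[12,0,0,0,0,0,46],[12,0,0,0,0,0,52],[12,0,0,0,0,0,58],[12,0,0,0,0,0,64],[12,0,0,0,0,0,68]]' ; python3 go.py .523 .1404 .141 -54.3
```

```text
clock: 8.8
eef_pos: [0.524, 0.1412, 0.1422]
ee_rot: [0.0, 0.645, 0.765, 0.001]
ft_force: [1.1, 0.9, 1.1]
width: 0.0155
grip_force: 42.4
t 8.8 pos [0.524  0.1412 0.1422] yaw 9.73 shift mm [-0.6 -1.1  1.2] turn [ 6.000e-02 -6.000e-02  6.403e+01] F [1.1 0.9 1.1] Tq [ 0.07 -0.1   0.16] w 15.5 g 42.4 j7 -0.08
```

```bash
python3 -m jog '[[12,0,0,0,0,0,6],[12,0,0,0,0,0,12],[12,0,0,0,0,0,18],[12,0,0,0,0,0,24],[12,0,0,0,0,0,30],[12,0,0,0,0,0,36],[12,0,0,0,0,0,42],[12,0,0,0,0,0,48],[12,0,0,0,0,0,54],[12,0,0,0,0,0,60],[12,0,0,0,0,0,64.1],[12,0,0,0,0,0,64.1]]' ; python3 -m jog '[[12,0,0,0,0,0,0],[12,0,0,0,0,0,0]]' >/dev/null; python3 go.py .523 .1404 .141 -54.3
```

```text
clock: 10.0
eef_pos: [0.5246, 0.1409, 0.1422]
ee_rot: [0.0, 0.952, 0.307, 0.001]
ft_force: [3.8, 0.8, -1.9]
width: 0.0152
grip_force: 42.0
t 10.2 pos [0.5246 0.1409 0.1422] yaw -54.13 shift mm [-1.6 -0.5  1.2] turn [ 0.07 -0.14  0.17] F [ 5.7  1.4 -2.2] Tq [ 0.15 -1.03 -0.11] w 15.4 g 41.9 j7 -1.17
```

Release, rise and look.

```bash
python3 -m jog '[[85,0,0,0,0,0,0],[85,0,0,0,0,0,0],[85,0,0,0,0,0,0],[85,0,0,0,0,0,0],[85,0,0,0,0,0,0],[85,-35,0,-65,0,0,0],[85,-35,0,-65,0,0,0],[85,-35,0,-65,0,0,0],[85,-35,0,-65,0,0,0],[85,-35,0,-65,0,0,0]]'; python3 -m jog '[[85,0,0,0,0,0,0],[85,0,0,0,0,0,0]]' >/dev/null;python3 look.py w4
```

```text
clock: 11.2
eef_pos: [0.4946, 0.1204, 0.206]
ee_rot: [0.0, 0.952, 0.308, -0.001]
ft_force: [-0.6, -0.7, -0.5]
width: 0.0851
grip_force: 0.0
11.4 [0.49473918 0.12024776 0.20604581] [ 2.81247721e-04  9.51568306e-01  3.07436168e-01 -8.26529375e-04]
rim 0.5253578424453735 0.14148205518722534 0.0660688504576683 [0.52377099 0.14082641]
brass rect ((317.5, 199.0), (84.0, 29.0), 90.0) bbox (303, 157, 30, 85)
brass poly px [[318, 157], [303, 183], [305, 241], [332, 240], [332, 182]] mm@166 [[20.3, 14.8], [5.1, 13.4], [-19.8, -5.6], [-10.8, -17.1], [14.3, 1.5]]
crop 187 92
```

View pics/w4c.png

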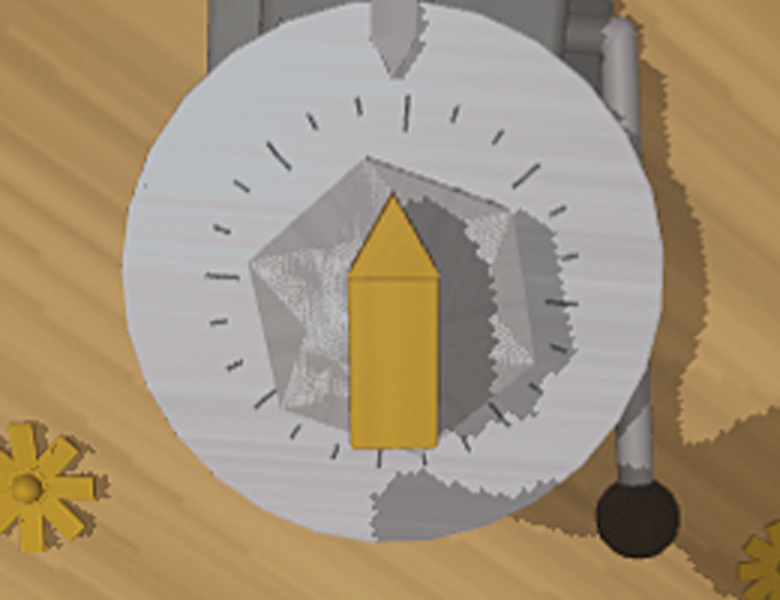

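The crop shows the bar tip at (393,193) and the mark tip at (395,77), almost in line. I'll measure the residual angle.

```bash
cat > p4.py <<'E'
from h import *
d=np.load("pics/w4.npy",allow_pickle=True).item();E=ext(d,d["s"])
def w(p,z): return onz(d,E,np.array(p,float)/3+[187,92]-[1/3,1/3],z)[:,:2]
deg=lambda v:np.degrees(np.arctan2(v[1],v[0])).round(2)
rp=w([(390,2),(123,270),(662,265),(390,541),(160,135),(205,460),(590,90)],.1)
A=np.c_[2*rp,np.ones(7)];q=np.linalg.lstsq(A,(rp**2).sum(1),rcond=None)[0];a=q[:2];print("axis",a,np.sqrt(q[2]+a@a))
h=w([(368,157),(511,209),(249,263),(284,406),(534,360)],.134);print("hex",[(round(np.hypot(*(p-a))*1000,1),deg(p-a)) for p in h],"hex centre",(h[1]+h[3])/2,(h[2]+h[4])/2)
b=w([(393,193),(350,275),(439,275),(351,448),(438,447)],.166);c=(h[1]+h[3]+h[2]+h[4])/4
print("sides",deg(b[1]-b[3]),deg(b[2]-b[4]),"mid",deg(b[0]-(b[3]+b[4])/2),"shoulder mid",deg((b[1]+b[2]-b[3]-b[4])))
for n,k in(("rim",a),("hex",c)):
  for z in(.102,.104):
    m=w([(395,77),(371,32),(416,32)],z);print(n,"mark",[(round(np.hypot(*(p-k))*1000,1),deg(p-k)) for p in m],"tip",deg(b[0]-k),np.hypot(*(b[0]-k)))
for z in (.104,): 
  m=w([(371,2),(371,32),(416,2),(416,32)],z);print("mark sides",deg(m[0]-m[1]),deg(m[2]-m[3]))
E
python3 p4.py; python3 go.py .523 .1404 .15 -54.3
```

```text
axis [0.52323123 0.14036771] 0.06315888004067337
hex [(np.float64(31.0), np.float64(45.04)), (np.float64(31.2), np.float64(-12.98)), (np.float64(30.7), np.float64(107.11)), (np.float64(30.3), np.float64(166.9)), (np.float64(30.9), np.float64(-73.21))] hex centre [0.52368215 0.14029669] [0.52316924 0.14026887]
sides 35.58 36.23 mid 36.23 shoulder mid 35.9
rim mark [(np.float64(47.3), np.float64(35.25)), (np.float64(56.9), np.float64(40.68)), (np.float64(56.9), np.float64(30.72))] tip 36.1 0.025161653791353367
rim mark [(np.float64(47.2), np.float64(35.26)), (np.float64(56.7), np.float64(40.66)), (np.float64(56.7), np.float64(30.75))] tip 36.1 0.025161653791353367
hex mark [(np.float64(47.2), np.float64(35.47)), (np.float64(56.8), np.float64(40.87)), (np.float64(56.8), np.float64(30.89))] tip 36.52 0.025055244014533393
hex mark [(np.float64(47.1), np.float64(35.48)), (np.float64(56.6), np.float64(40.85)), (np.float64(56.6), np.float64(30.92))] tip 36.52 0.025055244014533393
mark sides 35.57 36.2
t 11.45 pos [0.4948 0.1202 0.2063] yaw -54.2 shift mm [34.8  0.1 56.2] turn [0.   0.08 0.1 ] F [ 0.1  0.7 -0.1] Tq [0.03 0.02 0.03] w 85.3 g 0.0 j7 -1.22
```

The adjuster is at 35.9° and the mark at about 35.6°, so it is set. The nut has been loosened by 45.8° (0.80 rad). Next I'll go down onto the nut at yaw −43.1° and retighten.

```bash
python3 -m jog '[[85,35,0,0,0,0,-6],[85,35,0,0,0,0,-11.1],[85,35,0,30,0,0,-11.1],[85,35,0,60,0,0,-11.1],[85,35,0,80,0,0,-11.1],[85,35,0,95,0,0,-11.1],[85,35,0,102,0,0,-11.1],[85,35,0,102,0,0,-11.1],[85,35,0,102,0,0,-11.1]]'; python3 go.py .5232 .1404 .104 -43.1
```

```text
clock: 12.35
eef_pos: [0.5242, 0.1408, 0.1059]
ee_rot: [0.0, 0.917, 0.398, 0.001]
ft_force: [0.0, 0.3, 1.1]
width: 0.0851
grip_force: 0.0
t 12.35 pos [0.5242 0.1408 0.1059] yaw -43.11 shift mm [-1.  -0.4  1.9] turn [ 0.04 -0.08 -0.01] F [0.  0.3 1.1] Tq [-0.04 -0.01 -0.01] w 85.1 g 0.0 j7 -0.96
```

```bash
python3 -m jog '[[85,-1,-0.4,1,0,0,0],[50,-1,-0.4,1,0,0,0],[50,-1,-0.4,1,0,0,0],[50,-1,-0.4,1,0,0,0],[50,-1,-0.4,1,0,0,0],[50,-1,-0.4,1,0,0,0],[50,-1,-0.4,1,0,0,0],[50,-1,-0.4,1,0,0,0],[50,-1,-0.4,1,0,0,0]]' 80; python3 go.py .523 .1404 .104 -88.9
python3 -m jog '[[50,0,0,0,0,0,4],[50,0,0,0,0,0,9],[50,0,0,0,0,0,14],[50,0,0,0,0,0,19],[50,0,0,0,0,0,24],[50,0,0,0,0,0,29],[50,0,0,0,0,0,34],[50,0,0,0,0,0,39],[50,0,0,0,0,0,42],[50,0,0,0,0,0,42],[50,0,0,0,0,0,42]]'; python3 go.py .523 .1404 .104 -88.9
```

```text
clock: 13.25
eef_pos: [0.5234, 0.1397, 0.1051]
ee_rot: [0.0, 0.918, 0.398, 0.001]
ft_force: [-0.3, -2.2, 5.5]
width: 0.053
grip_force: 84.5
t 13.25 pos [0.5234 0.1397 0.1051] yaw -43.13 shift mm [ 0.2 -0.8  1.1] turn [ 4.000e-02 -1.000e-01  4.577e+01] F [-0.3 -2.2  5.5] Tq [-0.51  0.05 -0.03] w 53.0 g 84.5 j7 -0.96
clock: 14.35
eef_pos: [0.5231, 0.1404, 0.1051]
ee_rot: [-0.0, 0.999, 0.043, 0.001]
ft_force: [-0.8, -0.0, 6.9]
width: 0.0528
grip_force: 84.8
t 14.35 pos [0.5231 0.1404 0.1051] yaw -85.12 shift mm [-0.1 -0.1  1.1] turn [-0.03 -0.07  3.78] F [-0.8 -0.   6.9] Tq [-0.64  0.23 -0.27] w 52.8 g 84.8 j7 -1.67
```

Friction torque is 0.27 N m, as expected. Now I'll ease it into the stop.

```bash
for i in 1 2 3; do :; done; python3 -m jog '[[50,0,0,0,0,0,2],[50,0,0,0,0,0,3.5],[50,0,0,0,0,0,4.5],[50,0,0,0,0,0,4.5]]'>/dev/null; python3 go.py .523 .1404 .104 -88.9;  python3 -m jog '[[50,0,0,0,0,0,1],[50,0,0,0,0,0,2],[50,0,0,0,0,0,2]]'>/dev/null; python3 go.py .523 .1404 .104 -88.9
```

```text
t 14.75 pos [0.5231 0.1404 0.1051] yaw -89.03 shift mm [-0.1  0.   1.1] turn [ 0.13 -0.1  -0.13] F [-1.1 -3.3  7.1] Tq [-0.48  0.23  2.87] w 52.6 g 84.7 j7 -1.74
t 15.05 pos [0.5242 0.1404 0.1052] yaw -91.23 shift mm [-1.2  0.   1.2] turn [ 0.08 -0.24 -2.33] F [ 3.8 -2.9  6.1] Tq [-0.76 -0.74  3.15] w 52.9 g 92.4 j7 -1.78
```

Torque jumped to 3 N m at the original angle, so the nut is at its stop. I'll release, rise and check.

```bash
python3 -m jog '[[85,0,0,0,0,0,0],[85,0,0,0,0,0,0],[85,0,0,0,0,0,0],[85,0,0,0,0,0,0],[85,0,0,0,0,0,0],[85,0,0,-50,0,0,-8],[85,0,0,-100,0,0,-16],[85,-35,0,-102,0,0,-24],[85,-35,0,-102,0,0,-32],[85,-35,0,-102,0,0,-37],[85,-35,0,-102,0,0,-37],[85,-35,0,-102,0,0,-37]]'; python3 -m jog '[[85,0,0,0,0,0,0],[85,0,0,0,0,0,0]]' >/dev/null;python3 look.py w5
```

```text
clock: 16.25
eef_pos: [0.4874, 0.1411, 0.206]
ee_rot: [-0.0, 0.953, 0.303, -0.0]
ft_force: [0.2, -0.3, -0.6]
width: 0.0848
grip_force: 0.0
16.45 [0.48751218 0.14104456 0.20581794] [ 1.44677115e-04  9.52861111e-01  3.03406719e-01 -2.13379103e-04]
rim 0.5285045504570007 0.14011704921722412 0.06885874271392822 [0.5252703 0.1410845]
brass rect ((356.0, 210.0), (84.0, 32.0), 90.0) bbox (340, 168, 33, 85)
brass poly px [[353, 168], [340, 190], [342, 251], [370, 251], [372, 195]] mm@166 [[19.2, 17.4], [6.3, 16.2], [-19.8, -4.5], [-11.0, -16.9], [13.9, 1.0]]
crop 219 102
```

View pics/w5c.png

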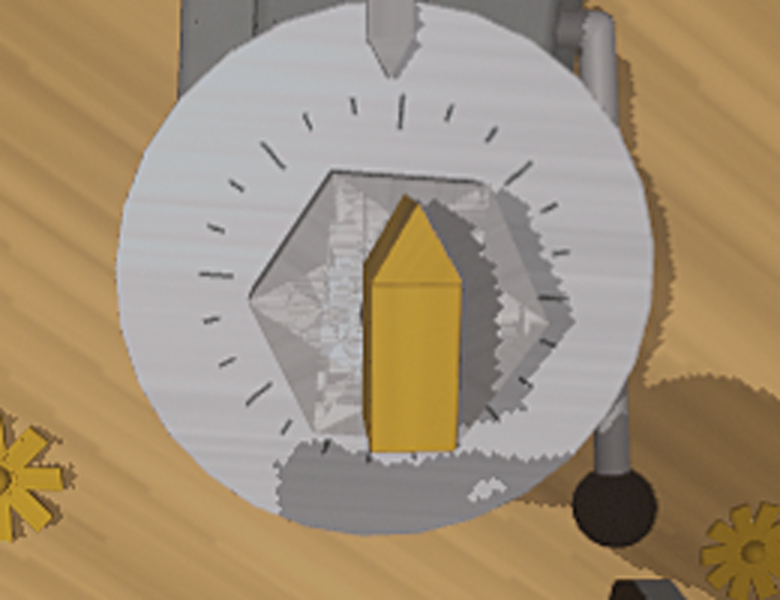

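The bar is still aligned, with its tip at (418,203), and the nut has turned back, with corners at (333,171), (250,297) and (548,320). I'll compute the angles.

```bash
sed -e 's/w4/w5/; s/\[187,92\]/[219,102]/; s/(390,2),(123,270),(662,265),(390,541),(160,135),(205,460),(590,90)/(385,2),(117,270),(653,265),(385,535),(160,120),(200,460),(580,85)/; s/(368,157),(511,209),(249,263),(284,406),(534,360)/(333,171),(485,183),(250,297),(313,432),(548,320)/; s/(393,193),(350,275),(439,275),(351,448),(438,447)/(418,203),(372,284),(461,282),(372,451),(458,449)/; s/(395,77),(371,32),(416,32)/(392,77),(367,38),(414,38)/' p4.py > p5.py; python3 p5.py
```

```text
axis [0.52325383 0.1405608 ] 0.06327673372288455
hex [(np.float64(31.3), np.float64(61.03)), (np.float64(30.8), np.float64(2.41)), (np.float64(30.5), np.float64(119.83)), (np.float64(31.2), np.float64(-178.22)), (np.float64(31.2), np.float64(-58.03))] hex centre [0.52305691 0.14072427] [0.52393508 0.14054524]
sides 36.51 36.79 mid 36.47 shoulder mid 36.65
rim mark [(np.float64(47.1), np.float64(34.66)), (np.float64(55.6), np.float64(40.68)), (np.float64(55.6), np.float64(29.94))] tip 35.76 0.024572650450729684
rim mark [(np.float64(47.0), np.float64(34.87)), (np.float64(55.4), np.float64(40.83)), (np.float64(55.4), np.float64(30.15))] tip 35.76 0.024572650450729684
hex mark [(np.float64(46.8), np.float64(34.75)), (np.float64(55.3), np.float64(40.79)), (np.float64(55.3), np.float64(30.0))] tip 35.95 0.02433305681993087
hex mark [(np.float64(46.8), np.float64(34.97)), (np.float64(55.2), np.float64(40.94)), (np.float64(55.2), np.float64(30.21))] tip 35.95 0.02433305681993087
mark sides 36.43 37.07
```

```bash
python3 -c "
from cell import robot
print(robot.sign_off())"
```

```text
the job is handed in; nothing more can be done
None
```

The job is handed in: I loosened the lock nut about 46°, set the adjuster to within about 1° of the mark, retightened the nut to its stop (about 3 N m), and left the gripper clear of the press.

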